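# Find the heavy side of the sample mixer's drum and hold it down

### The job

The sample mixer's drum is parked with its locking pin. Draw the pin straight out and lay it flat in the free pair of notches of the pin rest, beside the spare pin and with its ball end pointing the same way as the spare's, and let go of it. Then turn the drum by its crank handle, feel which side of it is heavy, bring that side straight down, and finish still gripping the handle with the drum held still there, so that a balance weight can be fitted at the top; leave the sample cups, petri dish, timer and spare pin where they are.

Things in the scene. Friction and masses are not known exactly. Their poses are not given: they have to be found in the camera images.
- mixer: sample mixer's stand: white base 172 x 136 mm, 35 mm high; gearbox pedestal 60 x 62 mm, its top rounded 31 mm above the axle. x runs along the axle from crank (robot side) to drum, y left, z up; origin on the worktop under the axle, mid-pedestal. Drum behind the pedestal: closed, white, 104 mm across, 16 like capped ports round its rim. Unseen, some ports hold full samples, on a new side each time
- axle (a point): point on the level axle line, 135 mm above the worktop and 95 mm in front (-x) of the mixer's origin, level with the middle of the crank handle's grip; fixed to the stand, axes like mixer's. The crank arm's front face lies 49 mm behind it (+x)
- drum (a joint): turn of drum, axle and crank together, rad, endless: 0 parked, handle level at the right; grows clockwise seen from the crank; handle's middle at (y, z) = 45 mm x (-cos, -sin) from axle. A clutch drags evenly, 0.16 N m; the heavy side adds up to 0.09 to 0.13 N m, so the drum stays where left; it turns hardest while the heavy side rises level with the axle, lightest while it sinks there
- handle: black crank handle: round grip 17 mm across, 66 mm long, parallel to the axle and 45 mm from it, revolving freely on its spindle; origin at its middle, x along it towards the drum
- pin_mid (a point): locking pin: steel rod 10 mm across, 90 g, black 20 mm ball on one end. This point: its axis, middle of the part to grip. Along its x: ball centre at -46 mm, 18 mm collar at +26 to +30, tip at +80. Parked: parallel to the axle, at its height, 44 mm left of it, ball towards the robot, tip through crank arm and an ear of the stand with 1.6 mm play; free after 55 mm of straight pull in mixer's -x
- pin_ball (a point): centre of the ball on the locking pin's end
- free_bay (a point): where pin_mid belongs in the rest: the empty pair of V notches, 33 mm above the worktop; x along the bay, ball end at -x like the spare's. Rest: aluminium plate 112 x 80 mm, 9 mm high, with two rows of V notches 8 mm thick, at 30 mm to -x and 55 mm to +x of this point; bays 38 mm apart; Vs 30 mm wide at their top, 42 mm above the worktop; a pin laid in drops to the bottom of the V
- pin: the same locking pin; origin at pin_mid
- spare_pin_mid (a point): same point on the spare pin, a like part lying in the rest's other bay, 38 mm to the +y side of free_bay; ball end at -x
- sample_cup_a_mid (a point): screw-top sample cup, 58 mm across, 63 mm high, a bystander in front of the microscope; its centre. The fixed microscope stands between rest and mixer; its stage (0.17 m up) reaches to x = 0.46 m, its screen (from 0.42 m up) to x = 0.38 m: carry things past in front of it, close to the robot
- sample_cup_b_mid (a point): second screw-top sample cup of the same size, a bystander at the right front; its centre
- lab_timer_mid (a point): flat white lab timer 68 x 62 x 19 mm, a bystander at the right front; its centre
- petri_dish_mid (a point): covered petri dish, 59 mm across, 15 mm high, a bystander between sink and microscope; its centre

How it is judged:
On the way:
1. the locking pin lies in the free bay of the rest, ball end like the spare's, let go (horizontal distance between pin_mid and free_bay below 0.015 m and z of pin_mid in the frame of free_bay between -0.006 and 0.006 m and angle between the x axis of pin_mid and the x axis of free_bay, either way round below 0.12 rad and x of pin_ball in the frame of free_bay below -0.025 m and contact force between the fingers and pin below 0.05 N), for 0.3 s.
At the end, for the whole second after the job is handed in: The drum's heavy side is within 18 degrees of straight down and still, the fingers grip the crank handle (over 1 N), and the pin lies at the bottom of the free bay, middle within 15 mm and axis within 7 degrees of it, ball end like the spare's, not touched by the fingers (all of step 1 and y of filled_samples_c0 in the frame of axle between -0.0111 and 0.0111 m and z of filled_samples_c0 in the frame of axle below 0 m and velocity of joint drum between -0.05 and 0.05 rad/s and contact force between the fingers and handle above 1 N); the arm keeps its last pose, push and grip.
It fails at once if a sample cup, the petri dish or the timer was pushed more than 30 mm (distance of any of sample_cup_a_mid, sample_cup_b_mid, lab_timer_mid, petri_dish_mid from where it was at the start of the episode above 0.03 m).
It fails at once if the spare pin was pushed more than 15 mm from its place (distance of spare_pin_mid from where it was at the start of the episode above 0.015 m).
It also fails if it takes over 72 s, if anything falls off the work surface, if the arm or the gripper's body presses on something with over 40 N, if the wrist force passes 120 N, or if a joint passes its speed limit or range.

### The arm

A 6-joint arm with a two-finger parallel gripper is mounted at the origin on a cart in front of the work surface, level with it; the furniture and walls round the work are solid. World frame = base frame: x ahead of the robot, y to its left, z up, the work surface at z = 0. Lengths are in m, angles in rad, forces in N, time in s.
With the tool pointing down it reaches from about 0.35 to 0.975 m from the base axis. Payload 4.9 kg.
Tool frame: the origin (TCP) lies on the mounting face of the last link; the fingertips stand 173 mm ahead of it and the grasp point (between the pads) lies ctrl.pinch_z ahead of it (ctrl.pinch_z is the distance from the TCP to the grasp point, in m); z points along the fingers, y is the line along which they close (so a half turn about z gives the same grasp; the last joint's range is limited). The gripper opens to 85 mm and grips with 20 to 120 N. Pads are 22 mm wide; open, the fingers measure 114 mm over their backs; the gripper's body (76 mm by 85 mm) begins 54 mm behind the grasp point. The pads swing forward as they close: fully open they stand 13 mm farther back than shut.
Start: joints at [1.009, 0.053, 1.613, -0, 1.476, -0.119], TCP at [0.268, 0.565, 0.405] pointing down, gripper open.
Joint ranges: [-3.01, 3.01], [-1.01, 2.22], [0.06, 2.58], [-1.02, 4.17], [0.09, 2.62], [-3.14, 3.14]. Speed limits (rad/s): [2.57, 2.57, 3.14, 3.14, 3.14, 3.14].

### API

Orientations are given as a rotation vector (axis times angle).
In Python, from station import telemetry, eyes, ctrl gives the robot as it stands.
- The arm moves only by the tool apply_moves, never from a script. Its argument "plan" is a list of rows, each a list of 5 numbers: the finger opening in m, from 0 to 0.0854, then the shift along the tool's x, y, z in m, then the turn about the tool's z in rad. In form: [[jaw, x, y, z, roll], ...]. A call has 1 to 12 rows; each row is the pose to reach, as a shift and turn from the pose commanded when the call began, along the tool's axes at that moment; what a row does not reach only later rows make up. A row lasts 1/12 s, in which the tool goes at most 41.7 mm and 7.16 degrees, less where a joint would pass 70% of its speed; a pose out of reach is approached as far as the arm can. A call with a gripper value outside its range is refused whole. The fingers move at their own pace and stop on an object; "newtons" is the grip in N (left out, the last holds). Time passes only in rows, so rows that repeat a pose let the fingers close. It gives the time, the measured TCP pose, the force, the opening and the grip force at its end, in the units of the state.
- telemetry.get_obs(): the state, without advancing time (a new reading comes with each control period).
- eyes.get_image(name): name is "scene" or "side" or "wrist"; returns a dict with "img" (480x640x3 uint8, blue, green, red), "range_z" (480x640 float32, m along the optical axis (not along the pixel's ray), 0 where there is no reading), "K" (3x3 intrinsics, pixels), "dist_coeffs" ([k1, k2, p1, p2, k3] as OpenCV has them; the pictures are not rectified), "pose" (4x4, takes a point from camera to world coordinates); the wrist camera has in their place "hand_eye" (4x4, takes a point from camera to tool coordinates, whose origin is the TCP and whose axes are the flange's). Camera axes: x right, y down, z forward; pixel columns grow to the right and rows downward; lengths in m; the calibration is good to about 2 mm. A picture is of the moment at which its call begins: read the wrist's pose just before it.
- ctrl.finish_job(): hands the job in; it is judged then, once.
Trained networks look in a picture, given as the dict that the camera call returned (one of the last four; its "shot" number tells which), for a name from the list of things; names that differ only in an ending like _2 or _b are one class to them, and where a whole thing is asked for, a point or a joint stands for the part that bears it (a point fixed in the world has none). Each returns a list of dicts, best first, with "confidence" (0 to 1); they miss things now and then, are a little off and sometimes report something else, mostly with a low value. They report only what shows in the picture. A call takes as long as a camera call.
- eyes.search_frame(thing, picture): "box" ([left, top, right, bottom] in pixels, round what is visible of it).
- eyes.outline_of(thing, picture): "region" (480x640 bool, what is visible of it) and "box" ([left, top, right, bottom] in pixels, round what is visible of it).
- eyes.tip_of(thing, picture): "point" ([column, row] in pixels: a listed point, or the origin of a listed thing).
The state is a dict: "t": time; "q": joint angles; "dq": joint speeds; "effort": joint torques, N m; "tool_pos": TCP position; "tool_rot": TCP orientation; "contact_force": force on the tool from outside, world axes, zero at the start; "wrist_torque": the same for the moment, N m; "opening": finger opening in m; "grip_force": force on a finger pad.
Only numpy, scipy, OpenCV 4.12 (cv2) and the standard library are available. Lean on these libraries where they do the work, as an engineer would, in place of code of your own. Each camera call takes 0.05 s, during which the arm holds its last target. There are 200 camera calls.

## Working session

There is one attempt and no reset: what is moved stays moved. The work goes in short steps, Python scripts to look and compute and a tool call to move; the robot and the scene stay as the last step left them, time stands still between calls to the robot, and variables do not carry over. Pictures are saved under pics/ and viewed, at most 10 in all, crops included, and the job is handed in when it is done.

Besides the shell and the picture viewer there is one more tool, called in YAML: its name, and indented under it one key for each argument. apply_moves: Moves the arm, as the interface text tells. Its arguments: {"type":"object","properties":{"plan":{"type":"array","items":{"type":"array","items":{"type":"number"}}},"newtons":{"type":"number"}},"required":["plan"]}

```bash
mkdir -p pics; ls; cat > h.py <<'E'
import numpy as np, cv2
from station import telemetry, eyes, ctrl
from scipy.spatial.transform import Rotation as R
def ray(p,px,T):
    u=cv2.undistortPoints(np.array([[px]],float),p["K"],np.array(p["dist_coeffs"],float))[0,0]
    d=T[:3,:3]@np.array([u[0],u[1],1.]); return T[:3,3],d
def pose(p,o=None):
    if "pose" in p: return np.array(p["pose"])
    T=np.eye(4);T[:3,:3]=R.from_rotvec(o["tool_rot"]).as_matrix();T[:3,3]=o["tool_pos"];return T@np.array(p["hand_eye"])
def depthpt(p,px,T):
    c,r=int(round(px[0])),int(round(px[1]))
    w=p["range_z"][max(r-1,0):r+2,max(c-1,0):c+2];w=w[w>0]
    o,d=ray(p,px,T)
    return o+d*(np.median(w) if len(w) else np.nan)
def tri(rays):
    A=0;b=0
    for o,d in rays:
        d=d/np.linalg.norm(d);M=np.eye(3)-np.outer(d,d);A=A+M;b=b+M@o
    x=np.linalg.solve(A,b); return x,[np.linalg.norm(np.cross(x-o,d/np.linalg.norm(d))) for o,d in rays]
E
python3 - <<'E'
from h import *
print(ctrl.pinch_z); print(telemetry.get_obs())
names=["mixer","axle","handle","pin_mid","pin_ball","free_bay","spare_pin_mid","sample_cup_a_mid","sample_cup_b_mid","lab_timer_mid","petri_dish_mid"]
rays={}
for v in ["scene","side","wrist"]:
    o=telemetry.get_obs();p=eyes.get_image(v);T=pose(p,o);cv2.imwrite(f"pics/{v}0.png",p["img"])
    for n in names:
        r=eyes.tip_of(n,p)
        for k in r[:2]:
            print(v,n,round(k["confidence"],2),np.round(k["point"],1),np.round(depthpt(p,k["point"],T),3))
        if r and r[0]["confidence"]>.4: rays.setdefault(n,[]).append(ray(p,r[0]["point"],T))
for n in rays:
    if len(rays[n])>1: x,e=tri(rays[n]);print(n,x.round(4),np.round(e,4))
E
```

```text
pics
0.1547
{'t': 0.0, 'q': array([ 1.00898496e+00,  5.33366294e-02,  1.61427356e+00,  1.94719402e-05,
        1.47600315e+00, -1.19010801e-01]), 'dq': array([-2.02139188e-03, -1.36132141e-04,  1.40823445e-03, -6.70860574e-04,
        3.11165302e-04,  5.71163811e-05]), 'effort': array([-1.34609845e-04, -3.93706441e+01, -3.70163512e+01, -1.95957437e-04,
        7.59706367e-03,  5.73591990e-06]), 'tool_pos': array([0.26765546, 0.56449279, 0.40348742]), 'tool_rot': array([-6.89731381e-01, -3.06423120e+00,  2.98112637e-03]), 'contact_force': array([-0.41317838, -0.09187898,  0.15040503]), 'wrist_torque': array([-0.03893458, -0.01396924, -0.01096624]), 'grip_force': 0.0, 'opening': 0.08548426309287707}
scene mixer 0.58 [407.7 306.9] [ 0.481 -0.434  0.038]
scene axle 0.71 [373.3 260.1] [ 0.646 -0.269  0.013]
scene axle 0.61 [222.6 246.7] [0.49  0.07  0.012]
scene handle 0.89 [385.3 269.2] [ 0.419 -0.409  0.141]
scene pin_mid 0.49 [365.6 249.1] [ 0.478 -0.337  0.134]
scene pin_ball 0.69 [349.6 253.4] [ 0.442 -0.323  0.136]
scene pin_ball 0.64 [291.5 226.4] [0.684 0.004 0.013]
scene spare_pi
[... 923 characters left out ...]
_cup_b_mid 0.94 [454.1 260. ] [ 0.318 -0.463  0.054]
side lab_timer_mid 0.61 [384.1 311.6] [ 0.313 -0.266  0.018]
side petri_dish_mid 0.77 [199.4 251.3] [ 0.685 -0.     0.015]
mixer [ 0.5416 -0.4112 -0.0036] [0.0022 0.0022]
axle [ 0.4543 -0.366   0.1284] [0.0015 0.0015]
handle [ 0.4693 -0.383   0.1059] [0.0038 0.0038]
pin_mid [ 0.48   -0.3386  0.1359] [0.0034 0.0034]
pin_ball [ 0.4506 -0.3141  0.1251] [0.0052 0.0052]
spare_pin_mid [0.4851 0.0305 0.0384] [0.002 0.002]
sample_cup_a_mid [ 0.4104 -0.1298  0.0347] [0. 0.]
sample_cup_b_mid [ 0.3283 -0.4795  0.0293] [0.0005 0.0005]
lab_timer_mid [ 0.3213 -0.2737  0.0052] [0.0033 0.0033]
petri_dish_mid [6.836e-01 3.000e-04 1.440e-02] [0.0017 0.0017]
```

View pics/scene0.png

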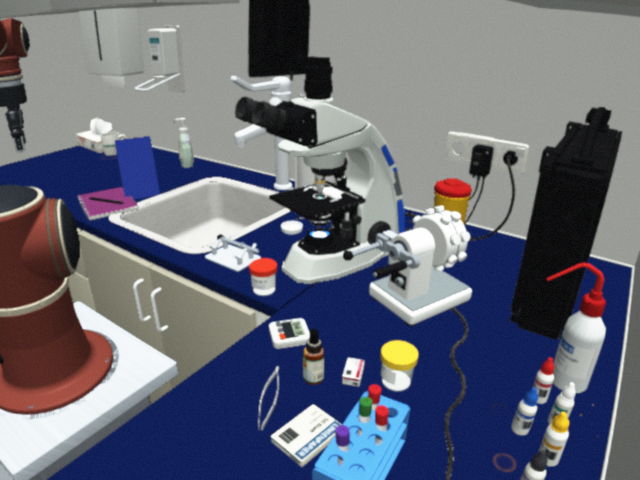

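View pics/side0.png

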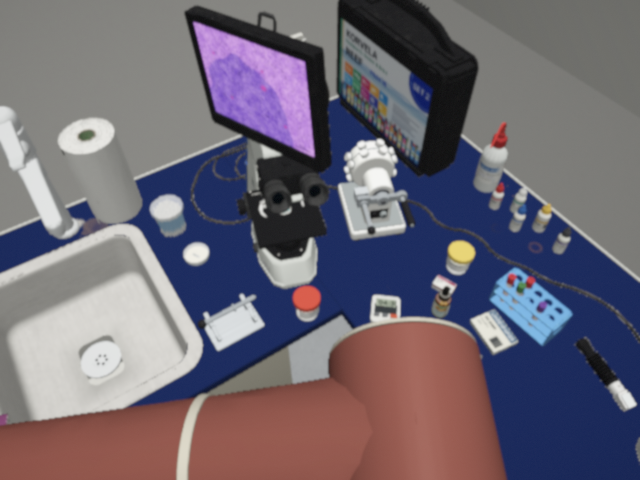

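The scene picture shows the mixer at about (420,270), with the pin ball at (350,253) and the handle at (385,270). The rest is at (232,250), left of the microscope, and the cup with the red lid is at (262,276). Next I plan a look with the wrist camera.

```bash
cat >> h.py <<'E'
def plan(targets, o=None):
    "targets: list of (x,y,z,yaw of tool y axis in world) for TCP -> tool shifts"
    o=o or telemetry.get_obs(); M=R.from_rotvec(o["tool_rot"]).as_matrix(); p=np.array(o["tool_pos"])
    yy=np.arctan2(M[1,1],M[0,1]); out=[]
    for t in targets:
        s=M.T@(np.array(t[:3])-p); r=-(t[3]-yy); r=(r+np.pi/2)%np.pi-np.pi/2
        out.append([*np.round(s,4),round(r,3)])
    return out
E
python3 - <<'E'
from h import *
o=telemetry.get_obs();p=eyes.get_image("wrist");print(np.array(p["hand_eye"]).round(3),p["K"],R.from_rotvec(o["tool_rot"]).as_matrix().round(3))
print(plan([(.36,.03,.40,np.pi/2),(.36,.03,.40,-.46+np.pi/2),(.36,-.35,.40,np.pi/2-.46)]))
E
```

```text
[[ 0.001 -0.964 -0.267  0.067]
 [ 1.     0.001  0.    -0.   ]
 [-0.    -0.267  0.964  0.031]
 [ 0.     0.     0.     1.   ]] [[349.18582423   0.         319.21014553]
 [  0.         349.18582423 247.23156084]
 [  0.           0.           1.        ]] [[-0.904  0.428  0.   ]
 [ 0.428  0.904  0.   ]
 [ 0.     0.    -1.   ]]
[[np.float64(-0.3124), np.float64(-0.4436), np.float64(0.0047), np.float64(-0.443)], [np.float64(-0.3124), np.float64(-0.4436), np.float64(0.0047), np.float64(0.017)], [np.float64(-0.4752), np.float64(-0.787), np.float64(0.0047), np.float64(0.017)]]
```

apply_moves:
  plan:
    - [0.085,-0.312,-0.444,0.005,0]
    - [0.085,-0.312,-0.444,0.005,0]
    - [0.085,-0.312,-0.444,0.005,0]
    - [0.085,-0.312,-0.444,0.005,0]
    - [0.085,-0.312,-0.444,0.005,0]
    - [0.085,-0.312,-0.444,0.005,0]
    - [0.085,-0.312,-0.444,0.005,0]
    - [0.085,-0.312,-0.444,0.005,0]
    - [0.085,-0.312,-0.444,0.005,0]
    - [0.085,-0.312,-0.444,0.005,0]
    - [0.085,-0.312,-0.444,0.005,0]
    - [0.085,-0.312,-0.444,0.005,0]

```text
t: 2.85
tool_pos: [0.3517, 0.0701, 0.4005]
tool_rot: [0.688, 3.063, 0.001]
contact_force: [2.0, 0.7, 0.2]
opening: 0.0848
grip_force: 0.0
```

apply_moves:
  plan:
    - [0.085,0.03,-0.05,0,0]
    - [0.085,0.03,-0.05,0,0]
    - [0.085,0.03,-0.05,0,0]
    - [0.085,0.03,-0.05,0,0]

```text
t: 3.18
tool_pos: [0.3035, 0.0391, 0.4004]
tool_rot: [0.693, 3.062, 0.001]
contact_force: [-0.9, 0.8, 0.5]
opening: 0.0849
grip_force: 0.0
```

```bash
python3 - <<'E'
from h import *
o=telemetry.get_obs();p=eyes.get_image("wrist");T=pose(p,o);cv2.imwrite("pics/w1.png",p["img"]);np.save("w1.npy",p["range_z"])
for n in ["free_bay","spare_pin_mid","pin_ball"]:
    for k in eyes.tip_of(n,p)[:3]:
        print(n,round(k["confidence"],2),np.round(k["point"],1),np.round(depthpt(p,k["point"],T),3))
print(o["tool_pos"],o["q"].round(2),o["t"])
print(plan([(.36,-.30,.40,np.pi/2-.46)]))
E
```

```text
free_bay 0.84 [375.7 347.7] [0.473 0.032 0.009]
spare_pin_mid 0.71 [385.1 374.2] [0.491 0.031 0.036]
[0.30346047 0.03912988 0.40038593] [-0.12 -0.85  2.29  0.    1.7  -1.24] 3.1833
[[np.float64(-0.1959), np.float64(-0.2837), np.float64(0.0003), np.float64(0.019)]]
```

View pics/w1.png

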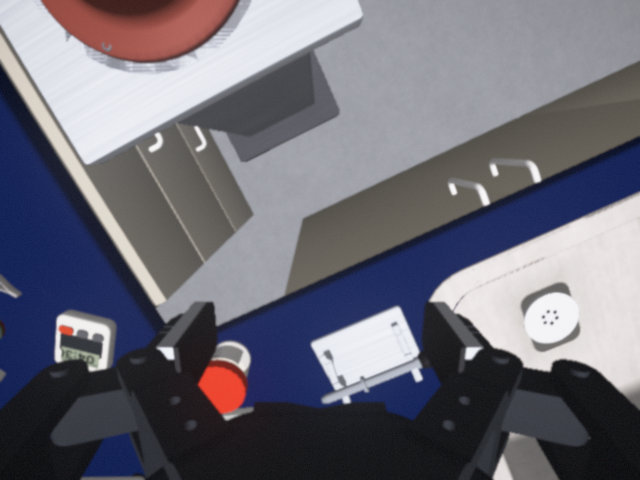

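The rest is at about (370,345) in the wrist picture, and the spare pin runs from (325,398) to (425,362). The bay runs along world -y, and the ball end is on the sink side, hidden by a finger. I'll shift so the rest shows clear of the gripper.

apply_moves:
  plan:
    - [0.085,-0.035,0.0,0,0]
    - [0.085,-0.065,0.01,0,0]
    - [0.085,-0.075,0.04,0,0]
    - [0.085,-0.075,0.05,0,0]
    - [0.085,-0.075,0.05,0,0]

```text
t: 3.8
tool_pos: [0.3941, 0.0543, 0.3995]
tool_rot: [-0.683, -3.064, 0.0]
contact_force: [-0.5, 1.1, -0.2]
opening: 0.0849
grip_force: 0.0
```

```bash
python3 - <<'E'
from h import *
o=telemetry.get_obs();p=eyes.get_image("wrist");T=pose(p,o);cv2.imwrite("pics/w2.png",p["img"]);np.save("w2.npy",p["range_z"]);np.save("T2.npy",T)
for n in ["free_bay","spare_pin_mid","pin_ball"]:
    for k in eyes.tip_of(n,p)[:3]:
        print(n,round(k["confidence"],2),np.round(k["point"],1),np.round(depthpt(p,k["point"],T),3))
# height map points
v,u=np.mgrid[180:420:1,250:480:1];z=p["range_z"][v,u];m=z>0
uv=np.c_[u[m],v[m]].astype(float)[:,None];n=cv2.undistortPoints(uv,p["K"],np.array(p["dist_coeffs"],float))[:,0]
P=(np.c_[n,np.ones(len(n))]*z[m][:,None])@T[:3,:3].T+T[:3,3]
s=(P[:,2]>.022)&(P[:,2]<.06)
print(s.sum()); np.save("hi.npy",np.c_[P[s],uv[s,0]])
im=p["img"].copy()
print(o["tool_pos"],o["t"])
c=cv2.resize(im[180:420,220:520],(750,600));cv2.imwrite("pics/w2c.png",c)
E
```

```text
free_bay 0.6 [324.9 285.6] [0.465 0.027 0.009]
spare_pin_mid 0.78 [340.5 315.6] [0.492 0.032 0.037]
2326
[0.39405777 0.05434537 0.39954223] 3.8
```

View pics/w2c.png

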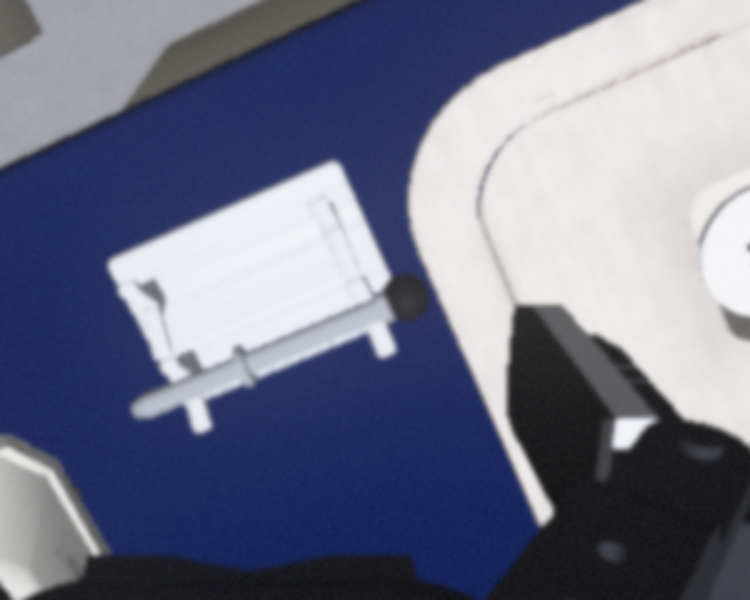

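The rest shows unobstructed in the crop. The spare's ball is at (407,298), its collar at (245,367) and its tip at (135,410). The free bay runs parallel, above it in the picture (toward the robot).

```bash
python3 - <<'E'
from h import *
T=np.load("T2.npy");p=dict(eyes.get_image("wrist"));o=telemetry.get_obs()
def at(px,z):
    a,d=ray(p,px,T);return a+d*(z-a[2])/d[2]
ball=at((382.8,299.2),.033);col=at((318,326.8),.033);tip=at((274.5,344),.033)
print(ball,col,tip,np.linalg.norm(ball-col),np.linalg.norm(ball-tip))
x=(tip-ball)/np.linalg.norm(tip-ball);y=np.array([-x[1],x[0],0])
mid=(ball+x*.046+col-x*.028+tip-x*.08)/3
print("x",x,"mid",mid,"free",mid-.038*y,"net",at((340.5,315.6),.033))
H=np.load("hi.npy");d=(H[:,:3]-mid);a=d@x;b=d@y
for sel,nm in [((abs(b)<.004)&(a>-.03)&(a<.06),"pin top"),((abs(a+.046)<.004)&(abs(b)<.004),"ball top"),((abs(a-.055)<.006)&(b<-.008),"row+"),((abs(a+.03)<.006)&(b<-.008),"row-")]:
    q=H[sel];print(nm,len(q),np.percentile(q[:,2],[10,50,95]) if len(q) else "",(b[sel].min(),b[sel].max(),np.median(b[sel])) if len(q) else "")
o1=np.array([0.30346047,0.03912988,0.40038593])
T1=T.copy();T1[:3,3]+=o1-np.array([0.39405777,0.05434537,0.39954223])
print("tri spare",tri([ray(p,(385.1,374.2),T1),ray(p,(340.5,315.6),T)]))
print(plan([(.37,-.13,.40,np.pi/2-.46),(.37,-.30,.40,np.pi/2-.46)],o))
E
```

```text
[0.49565632 0.07927676 0.033     ] [0.49581698 0.00464763 0.033     ] [ 0.49460519 -0.04681908  0.033     ] 0.07462929553545905 0.1261002209479821
x [-0.00833563 -0.99996526  0.        ] mid [0.49553177 0.03303438 0.033     ] free [0.45753309 0.03335114 0.033     ] net [0.4940235 0.0317207 0.033    ]
pin top 527 [0.03626644 0.03756735 0.04023816] (np.float64(-0.003997287954963935), np.float64(0.003979734200666258), np.float64(-0.001100665491904935))
ball top 55 [0.04120034 0.0423008  0.04326303] (np.float64(-0.003920809590988153), np.float64(0.003914101686336015), np.float64(-3.844452645726464e-06))
row+ 353 [0.0273378  0.03564464 0.04108134] (np.float64(-0.057046948668221784), np.float64(-0.008033460691445789), np.float64(-0.03301023137419911))
row- 341 [0.02802241 0.03627509 0.0409407 ] (np.float64(-0.057863100655140394), np.float64(-0.008260935861010087), np.float64(-0.032382584044240444))
tri spare (array([0.49946815, 0.03040686, 0.02136245]), [np.float64(0.00044490186272744416), np.float64(0.00044490186272748325)])
[[np.float64(-0.058), np.float64(-0.1746), np.float64(0.0002), np.float64(0.017)], [np.float64(-0.1308), np.float64(-0.3282), np.float64(0.0002), np.float64(0.017)]]
```

apply_moves:
  plan:
    - [0.085,0.053,-0.085,0,0]
    - [0.085,0.053,-0.085,0,0]
    - [0.085,0.053,-0.085,0,0]
    - [0.085,-0.041,-0.284,0,0]
    - [0.085,-0.041,-0.284,0,0]
    - [0.085,-0.041,-0.284,0,0]
    - [0.085,-0.041,-0.284,0,0]
    - [0.085,-0.041,-0.284,0,0]
    - [0.085,-0.041,-0.284,0,0]
    - [0.085,-0.156,-0.362,0,0]
    - [0.085,-0.156,-0.362,0,0]
    - [0.085,-0.156,-0.362,0,0]

```text
t: 5.05
tool_pos: [0.3715, -0.3306, 0.4005]
tool_rot: [0.691, 3.063, -0.001]
contact_force: [-1.4, 0.3, 1.2]
opening: 0.0849
grip_force: 0.0
```

apply_moves:
  plan:
    - [0.085,-0.03,-0.017,0,0]
    - [0.085,-0.03,-0.017,0,0]
    - [0.085,-0.03,-0.017,0,0]

```text
t: 5.3
tool_pos: [0.3916, -0.3583, 0.3992]
tool_rot: [-0.691, -3.062, -0.003]
contact_force: [-0.7, 0.2, 0.7]
opening: 0.085
grip_force: 0.0
```

```bash
cat >> h.py <<'E'
def look(names,tag,crop=None):
    o=telemetry.get_obs();p=eyes.get_image("wrist");T=pose(p,o);cv2.imwrite(f"pics/{tag}.png",p["img"])
    import pickle;pickle.dump((o,dict(K=p["K"],dist_coeffs=p["dist_coeffs"],range_z=p["range_z"],img=p["img"]),T),open(tag+".pkl","wb"))
    for n in names:
        for k in eyes.tip_of(n,p)[:3]:
            print(n,round(k["confidence"],2),np.round(k["point"],1),np.round(depthpt(p,k["point"],T),3))
    print(o["tool_pos"],o["t"],o["q"].round(2)); return o,p,T
E
python3 -c "
from h import *
look(['axle','handle','pin_mid','pin_ball'],'m1')"
```

```text
axle 0.69 [340.3 331.3] [ 0.506 -0.388  0.038]
handle 0.71 [278.7 331.9] [ 0.432 -0.409  0.143]
pin_mid 0.83 [400.4 348.6] [ 0.486 -0.336  0.137]
pin_mid 0.44 [400.3 347.7] [ 0.486 -0.335  0.137]
pin_ball 0.59 [399.1 289.9] [ 0.441 -0.319  0.138]
[ 0.3916279  -0.35829862  0.39917171] 5.3 [-0.88 -0.17  1.84  0.    1.48 -2.01]
```

View pics/m1.png

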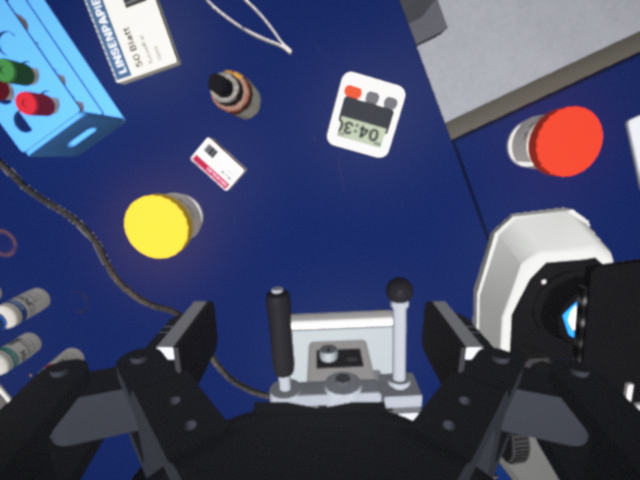

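The handle shows from (278,290) to (284,378), and the pin's ball is at (400,290) with its rod running down to the collar at about (400,380). The crank arm is at row 390.

```bash
python3 - <<'E'
from h import *
import pickle
o,p,T=pickle.load(open("m1.pkl","rb"))
def at(px,z):
    a,d=ray(p,px,T);return a+d*(z-a[2])/d[2]
z=.135
ball=at((399.5,290),z);mid=at((400.3,348),z);h=at((279.5,332),z);hf=at((278,292),z);hb=at((283,376),z)
for n in "ball mid h hf hb".split():print(n,eval(n).round(4))
print("ball-mid",np.linalg.norm(ball-mid))
for a,b in [(ball,mid),(hf,hb)]: print("yaw",np.arctan2(*(b-a)[[1,0]]))
# depth cloud around z>.11
v,u=np.mgrid[270:400,260:420];Z=p["range_z"][v,u];m=Z>0
uv=np.c_[u[m],v[m]].astype(float)[:,None];n=cv2.undistortPoints(uv,p["K"],np.array(p["dist_coeffs"],float))[:,0]
P=(np.c_[n,np.ones(len(n))]*Z[m][:,None])@T[:3,:3].T+T[:3,3]
s=P[:,2]>.12; 
yw=-.445
for nm,lo,hi in [("handle",262,296),("pin",388,412)]:
    q=P[s&(uv[:,0,0]>lo)&(uv[:,0,0]<hi)&(uv[:,0,1]<372)]
    c=q.mean(0);w,V=np.linalg.eigh(np.cov(q[:,:2].T));ax=V[:,1]*np.sign(V[0,1])
    t=(q[:,:2]-c[:2])@ax
    print(nm,len(q),c.round(4),"yaw",np.arctan2(ax[1],ax[0]).round(3),"ends",(c[:2]+ax*t.min()).round(4),(c[:2]+ax*t.max()).round(4),"z95",np.percentile(q[:,2],95).round(4))
q=P[s&(uv[:,0,0]>392)&(uv[:,0,0]<407)&(uv[:,0,1]>283)&(uv[:,0,1]<297)];print("ball",q.mean(0),q[:,2].max())
M=R.from_rotvec(o["tool_rot"]).as_matrix();print(np.arctan2(-M[1,0],-M[0,0]))
E
```

```text
ball [ 0.4427 -0.3186  0.135 ]
mid [ 0.4869 -0.3356  0.135 ]
h [ 0.4356 -0.4119  0.135 ]
hf [ 0.4066 -0.3982  0.135 ]
hb [ 0.4706 -0.4268  0.135 ]
ball-mid 0.04731630269142418
yaw -0.3664156882063081
yaw -0.4206698610040978
handle 1868 [ 0.4315 -0.4083  0.141 ] yaw -0.393 ends [ 0.4037 -0.3968] [ 0.4662 -0.4227] z95 0.1438
pin 1460 [ 0.4648 -0.328   0.1355] yaw -0.404 ends [ 0.4358 -0.3156] [ 0.5061 -0.3457] z95 0.1386
ball [ 0.44153105 -0.31877226  0.13751655] 0.14046940407003095
-0.4437364383657032
```

apply_moves:
  plan:
    - [0.055,-0.03,0.024,0,-0.043]
    - [0.055,-0.06,0.05,0,-0.043]
    - [0.055,-0.075,0.06,0.015,-0.043]
    - [0.055,-0.075,0.06,0.04,-0.043]
    - [0.055,-0.075,0.06,0.065,-0.043]
    - [0.055,-0.075,0.06,0.085,-0.043]
    - [0.055,-0.075,0.06,0.1,-0.043]
    - [0.055,-0.075,0.06,0.11,-0.043]
    - [0.055,-0.075,0.06,0.11,-0.043]

```text
t: 6.3
tool_pos: [0.484, -0.3342, 0.288]
tool_rot: [-0.623, -3.076, -0.003]
contact_force: [-0.9, -1.1, -0.2]
opening: 0.0551
grip_force: 0.0
```

```bash
python3 - <<'E'
from h import *
o,p,T=look(["pin_ball","pin_mid"],"m2"); print(o["contact_force"],o["opening"],R.from_rotvec(o["tool_rot"]).as_matrix()[:2,0])
print(plan([(.4851,-.3365,.2887,np.pi/2-.40)],o))
E
```

```text
pin_mid 0.75 [319.5 337.1] [ 0.486 -0.335  0.137]
pin_mid 0.16 [264.  336.7] [ 0.516 -0.387  0.051]
[ 0.48400318 -0.33421727  0.28801392] 6.3 [-0.73  0.07  1.8  -0.    1.28 -1.9 ]
[-0.91544424 -1.10089853 -0.23976286] 0.05512701142498466 [-0.9212964   0.38884497]
[[np.float64(-0.0019), np.float64(-0.0017), np.float64(-0.0007), np.float64(0.001)]]
```

View pics/m2.png

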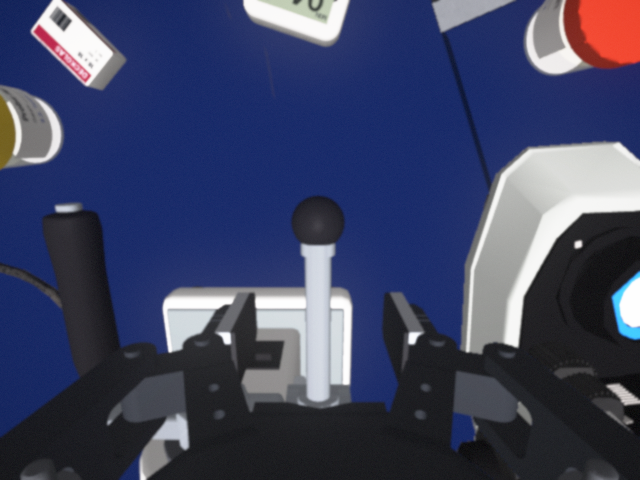

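The pin runs vertically at column 318, midway between the pads at 250 and 388, so I can close.

apply_moves:
  plan:
    - [0.0,0,0,0,0]
    - [0.0,0,0,0,0]
    - [0.0,0,0,0,0]
    - [0.0,0,0,0,0]
    - [0.0,0,0,0,0]
    - [0.0,0,0,0,0]
  newtons: 50

```text
t: 6.95
tool_pos: [0.4851, -0.3356, 0.2908]
tool_rot: [0.624, 3.078, -0.001]
contact_force: [-0.5, 0.1, 2.1]
opening: 0.008
grip_force: 48.7
```

apply_moves:
  plan:
    - [0.0,0.01,0,0,0]
    - [0.0,0.02,0,0,0]
    - [0.0,0.03,0,0,0]

```text
t: 7.2
tool_pos: [0.4562, -0.3231, 0.2894]
tool_rot: [-0.623, -3.078, -0.001]
contact_force: [0.4, -0.6, -1.5]
opening: 0.0076
grip_force: 48.8
```

apply_moves:
  plan:
    - [0.0,0.012,0,0,0]
    - [0.0,0.024,0,0,0]
    - [0.0,0.036,0,0,0]
    - [0.0,0.048,0,0,0]
    - [0.0,0.06,0,0,0]
    - [0.0,0.07,0,-0.01,0]
    - [0.0,0.07,0,-0.03,0]
    - [0.0,0.07,0,-0.05,0]

```text
t: 7.87
tool_pos: [0.391, -0.2953, 0.3386]
tool_rot: [-0.624, -3.075, -0.004]
contact_force: [1.2, 0.1, -0.3]
opening: 0.0079
grip_force: 48.8
```

```bash
python3 - <<'E'
from h import *
pts=[]
for v in ["side","scene"]:
    p=eyes.get_image(v);T=pose(p);cv2.imwrite(f"pics/{v}1.png",p["img"])
    vv,uu=np.mgrid[0:480:2,0:640:2];Z=p["range_z"][vv,uu];m=Z>0
    n=cv2.undistortPoints(np.c_[uu[m],vv[m]].astype(float)[:,None],p["K"],np.array(p["dist_coeffs"],float))[:,0]
    P=(np.c_[n,np.ones(len(n))]*Z[m][:,None])@T[:3,:3].T+T[:3,3];pts.append(P)
P=np.vstack(pts)
for lo,hi in [(.1,.2),(.2,.3),(.3,.42),(.42,.7)]:
  for y0 in np.arange(-.36,.12,.04):
    q=P[(P[:,2]>lo)&(P[:,2]<hi)&(P[:,1]>y0)&(P[:,1]<y0+.04)&(P[:,0]>.33)&(P[:,0]<.8)]
    if len(q)>3: print((lo,hi),round(y0,2),len(q),"minx",q[:,0].min().round(3))
o=telemetry.get_obs();print(o["tool_pos"],o["opening"],o["grip_force"],o["contact_force"],o["t"])
print(plan([(.32,-.22,.36,np.pi/2-.4),(.31,-.08,.36,np.pi/2-1.579),(.33,0,.36,np.pi/2-1.579),(.4575,.0333,.30,np.pi/2-1.579)],o))
E
```

```text
(0.1, 0.2) -0.36 100 minx 0.435
(0.1, 0.2) -0.32 166 minx 0.34
(0.1, 0.2) -0.28 448 minx 0.342
(0.1, 0.2) -0.24 254 minx 0.457
(0.1, 0.2) -0.2 314 minx 0.462
(0.1, 0.2) -0.16 311 minx 0.473
(0.1, 0.2) -0.12 209 minx 0.488
(0.2, 0.3) -0.36 193 minx 0.352
(0.2, 0.3) -0.32 204 minx 0.357
(0.2, 0.3) -0.28 314 minx 0.378
(0.2, 0.3) -0.24 157 minx 0.403
(0.2, 0.3) -0.2 85 minx 0.47
(0.2, 0.3) -0.16 24 minx 0.471
(0.3, 0.42) -0.36 394 minx 0.335
(0.3, 0.42) -0.32 392 minx 0.33
(0.3, 0.42) -0.28 83 minx 0.359
(0.3, 0.42) -0.24 119 minx 0.573
(0.3, 0.42) -0.2 387 minx 0.388
(0.3, 0.42) -0.16 535 minx 0.387
(0.3, 0.42) -0.12 356 minx 0.407
(0.3, 0.42) -0.08 43 minx 0.41
(0.42, 0.7) -0.36 549 minx 0.33
(0.42, 0.7) -0.32 311 minx 0.33
(0.42, 0.7) -0.28 314 minx 0.352
(0.42, 0.7) -0.24 101 minx 0.332
(0.42, 0.7) -0.2 568 minx 0.33
(0.42, 0.7) -0.16 2079 minx 0.331
(0.42, 0.7) -0.12 1694 minx 0.461
(0.42, 0.7) -0.08 304 minx 0.579
[ 0.39261949 -0.29668535  0.34326923] 0.007666614614434361 48.756943345069885 [ 0.94272026 -0.8147225   0.29838672] 7.9667
[[np.float64(0.0967), np.float64(0.0423), np.float64(-0.0174), np.float64(-0.0)], [np.float64(0.1604), np.float64(0.1673), np.float64(-0.018), np.float64(1.179)], [np.float64(0.1731), np.float64(0.2488), np.float64(-0.0183), np.float64(1.179)], [np.float64(0.069), np.float64(0.3293), np.float64(0.0421), np.float64(1.179)]]
```

apply_moves:
  plan:
    - [0.0,0.04,0.018,-0.017,0]
    - [0.0,0.08,0.035,-0.017,0]
    - [0.0,0.11,0.055,-0.017,0.12]
    - [0.0,0.13,0.085,-0.017,0.24]
    - [0.0,0.145,0.12,-0.017,0.36]
    - [0.0,0.16,0.155,-0.017,0.48]
    - [0.0,0.165,0.19,-0.017,0.6]
    - [0.0,0.17,0.22,-0.017,0.72]
    - [0.0,0.173,0.25,-0.017,0.84]
    - [0.0,0.145,0.275,-0.017,0.96]
    - [0.0,0.115,0.3,-0.01,1.08]
    - [0.0,0.085,0.32,0,1.179]

```text
t: 8.97
tool_pos: [0.4344, 0.0324, 0.341]
tool_rot: [2.107, 2.328, 0.002]
contact_force: [-0.2, -0.6, 0.9]
opening: 0.0082
grip_force: 48.9
```

apply_moves:
  plan:
    - [0.0,0,0,0,0.05]
    - [0.0,0,0,0,0.05]
    - [0.0,0,0,0,0.05]

```text
t: 9.22
tool_pos: [0.4333, 0.0302, 0.3395]
tool_rot: [-2.158, -2.279, 0.004]
contact_force: [-0.3, -0.9, -0.5]
opening: 0.0083
grip_force: 49.0
```

```bash
python3 - <<'E'
from h import *
o,p,T=look(["pin_ball","pin_mid","free_bay","spare_pin_mid"],"b1"); print(o["contact_force"],o["opening"])
M=R.from_rotvec(o["tool_rot"]).as_matrix();print("fwd yaw",np.arctan2(-M[1,0],-M[0,0]))
print(plan([(.4575,.0333,.26,np.pi/2-1.579)],o))
E
```

```text
pin_ball 0.96 [314.7 216.2] [0.429 0.075 0.187]
pin_mid 0.81 [319.8 327. ] [0.433 0.031 0.185]
free_bay 0.83 [347.6 235.7] [0.458 0.026 0.009]
spare_pin_mid 0.68 [392.1 236.2] [0.491 0.034 0.037]
spare_pin_mid 0.28 [317.5 326.6] [0.433 0.031 0.185]
[0.4332584  0.03023439 0.33952926] 9.2167 [-0.1  -0.38  2.11 -0.    1.42 -0.16]
[-0.29271113 -0.85259887 -0.53191627] 0.008299327919798696
fwd yaw -1.516176499131208
[[np.float64(0.0017), np.float64(0.0247), np.float64(0.0794), np.float64(0.063)]]
```

View pics/b1.png

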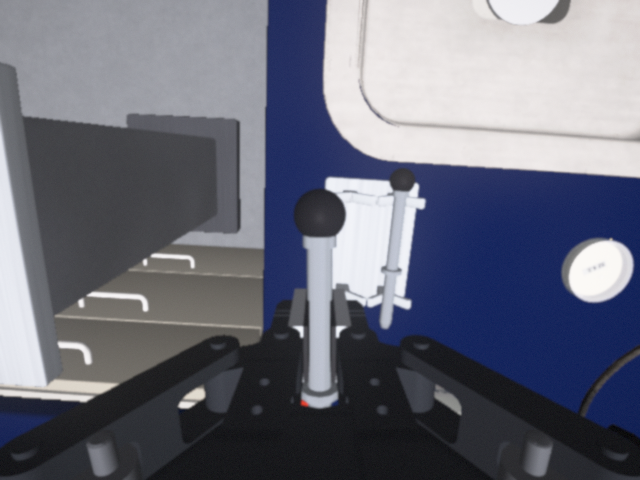

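The held pin is vertical in view, with its ball at (320,214). The spare's ball is at (402,180), its collar at (390,269) and its tip at (386,325). I'll re-measure the bay from this view.

```bash
python3 - <<'E'
from h import *
import pickle
o,p,T=pickle.load(open("b1.pkl","rb"))
def at(px,z):
    a,d=ray(p,px,T);return a+d*(z-a[2])/d[2]
ball=at((402,180),.033);col=at((390.7,269),.033);tip=at((385.5,327),.033)
x=(tip-ball)/np.linalg.norm(tip-ball);y=np.array([-x[1],x[0],0])
mid=(ball+x*.046+col-x*.028)/2
print(ball,col,tip,np.linalg.norm(tip-ball),"yaw",np.arctan2(x[1],x[0]),"mid",mid,"free",mid-.038*y)
# held pin
M=R.from_rotvec(o["tool_rot"]).as_matrix()
zb=o["tool_pos"][2]-.1547
hb=at((320,214),zb);hc=at((320,400),zb)
for q in (hb,hc): print("tool frame",(M.T@(q-o["tool_pos"])).round(4))
# depth of held rod top, in tool frame
for r in (250,280,310,340): print((M.T@(depthpt(p,(319,r),T)-o["tool_pos"])).round(4))
E
```

```text
[0.49465672 0.07872474 0.033     ] [0.4938347  0.00538645 0.033     ] [ 0.4952709  -0.04829315  0.033     ] 0.1270193804978688 yaw -1.5659610169535039 mid [0.49428923 0.0330557  0.033     ] free [0.45628967 0.03287196 0.033     ]
tool frame [0.0449 0.0008 0.1547]
tool frame [-0.0342  0.001   0.1547]
[0.0311 0.0005 0.1561]
[0.0195 0.0005 0.1553]
[0.0073 0.0005 0.1548]
[-0.0052  0.0005  0.1538]
```

apply_moves:
  plan:
    - [0.0,0.002,0.023,0.0,0.056]
    - [0.0,0.002,0.023,0.04,0.056]
    - [0.0,0.002,0.023,0.075,0.056]
    - [0.0,0.002,0.023,0.1,0.056]
    - [0.0,0.002,0.023,0.115,0.056]
    - [0.0,0.002,0.023,0.12,0.056]
    - [0.0,0.002,0.023,0.12,0.056]

```text
t: 10.05
tool_pos: [0.4559, 0.0332, 0.2209]
tool_rot: [-2.225, -2.217, 0.001]
contact_force: [-0.1, -0.3, -0.9]
opening: 0.0082
grip_force: 49.1
```

```bash
python3 - <<'E'
from h import *
o,p,T=look(["pin_ball","pin_mid"],"b2"); print(o["contact_force"],o["opening"])
M=R.from_rotvec(o["tool_rot"]).as_matrix();print("fwd yaw",np.arctan2(-M[1,0],-M[0,0]))
print(plan([(.4561,.0341,.193,np.pi/2-1.572)],o))
E
```

```text
pin_ball 0.55 [316.7 218.7] [0.456 0.077 0.069]
pin_mid 0.96 [318.8 326.7] [0.456 0.034 0.067]
[0.45591394 0.03315327 0.22092827] 10.05 [-0.09 -0.16  2.15  0.    1.16 -0.09]
[-0.09382462 -0.26058777 -0.89504237] 0.008246335295239993
fwd yaw -1.5743973682231072
[[np.float64(0.0009), np.float64(0.0002), np.float64(0.0279), np.float64(-0.002)]]
```

View pics/b2.png

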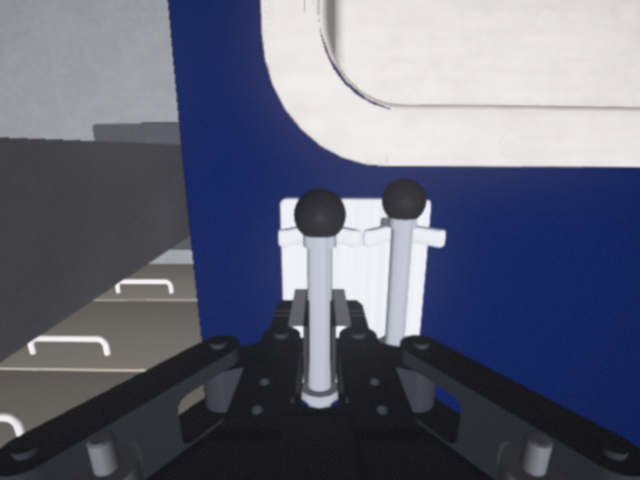

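The held pin at column 320 is centred on the V, which spans columns 278 to 362. I'll lower it.

apply_moves:
  plan:
    - [0.0,0.001,0,0.01,0]
    - [0.0,0.001,0,0.018,0]
    - [0.0,0.001,0,0.023,0]
    - [0.0,0.001,0,0.026,0]
    - [0.0,0.001,0,0.026,0]

```text
t: 10.62
tool_pos: [0.4562, 0.0344, 0.1942]
tool_rot: [-2.224, -2.217, 0.002]
contact_force: [0.7, -0.8, -1.2]
opening: 0.0079
grip_force: 49.1
```

apply_moves:
  plan:
    - [0.0,0,0,0.002,0]
    - [0.0,0,0,0.003,0]
    - [0.0,0,0,0.003,0]

```text
t: 10.87
tool_pos: [0.4569, 0.0343, 0.1932]
tool_rot: [-2.224, -2.218, 0.002]
contact_force: [-4.5, -0.2, 6.3]
opening: 0.0078
grip_force: 50.0
```

apply_moves:
  plan:
    - [0.024,0,-0.001,0,0]
    - [0.024,0,-0.001,0,0]
    - [0.024,0,-0.001,0,0]
    - [0.024,0,-0.001,0,0]
    - [0.024,0,-0.001,-0.01,0]
    - [0.024,0,-0.001,-0.03,0]
    - [0.024,0,-0.001,-0.06,0]
    - [0.024,0,-0.001,-0.09,0]
    - [0.05,0,-0.001,-0.12,0]
    - [0.05,0,-0.001,-0.15,0]
    - [0.05,0,-0.001,-0.15,0]

```text
t: 11.78
tool_pos: [0.4575, 0.0343, 0.3508]
tool_rot: [2.218, 2.211, 0.014]
contact_force: [0.6, -0.2, 0.7]
opening: 0.0501
grip_force: 0.0
```

```bash
python3 - <<'E'
from h import *
o,p,T=look(["pin_ball","pin_mid","spare_pin_mid"],"b3"); print(o["contact_force"],o["opening"])
Z=eyes.outline_of
print(plan([(.31,-.04,.36,np.pi/2-.9),(.31,-.22,.36,np.pi/2-.4),(.43,-.405,.36,np.pi/2-.4)],o))
E
```

```text
pin_ball 0.6 [313.6 180.9] [0.458 0.078 0.043]
pin_mid 0.6 [313.  236.6] [0.457 0.032 0.038]
spare_pin_mid 0.93 [357.1 233.6] [0.494 0.034 0.038]
[0.45746825 0.03426169 0.35079326] 11.7833 [-0.09 -0.33  2.05  0.    1.41 -0.08]
[ 0.55888725 -0.24436372  0.6680674 ] 0.05008296793574448
[[np.float64(-0.0747), np.float64(-0.1471), np.float64(-0.0111), np.float64(-0.674)], [np.float64(-0.2547), np.float64(-0.1465), np.float64(-0.0109), np.float64(-1.174)], [np.float64(-0.4394), np.float64(-0.026), np.float64(-0.0091), np.float64(-1.174)]]
```

View pics/b3.png

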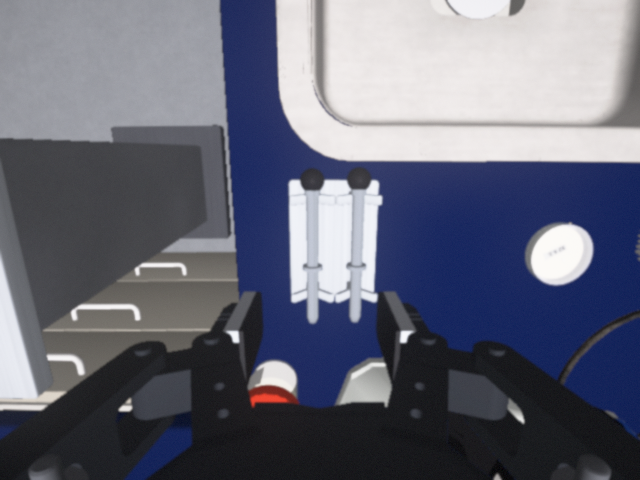

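The pin lies in the free bay, from (312,180) to (313,320), parallel to the spare with its ball on the same side. Now the crank handle.

apply_moves:
  plan:
    - [0.05,-0.015,-0.038,-0.01,0]
    - [0.05,-0.03,-0.074,-0.01,-0.1]
    - [0.05,-0.05,-0.11,-0.01,-0.2]
    - [0.05,-0.075,-0.14,-0.01,-0.32]
    - [0.05,-0.11,-0.15,-0.01,-0.44]
    - [0.05,-0.15,-0.15,-0.01,-0.56]
    - [0.05,-0.19,-0.15,-0.01,-0.68]
    - [0.05,-0.225,-0.15,-0.01,-0.8]
    - [0.05,-0.258,-0.145,-0.01,-0.92]
    - [0.05,-0.29,-0.122,-0.01,-1.04]
    - [0.05,-0.325,-0.1,-0.01,-1.15]
    - [0.05,-0.36,-0.078,-0.01,-1.174]

```text
t: 12.98
tool_pos: [0.3656, -0.3096, 0.35]
tool_rot: [-0.634, -3.074, -0.004]
contact_force: [-0.1, 1.1, 1.4]
opening: 0.0503
grip_force: 0.0
```

```bash
python3 - <<'E'
from h import *
o,p,T=look(["handle","pin_ball"],"d1")
h=depthpt(p,[0,0],T)
r=eyes.outline_of("handle",p)
if r:
    m=r[0]["region"]; print(r[0]["confidence"],r[0]["box"])
    v,u=np.nonzero(m);Z=p["range_z"][v,u];k=Z>0
    n=cv2.undistortPoints(np.c_[u[k],v[k]].astype(float)[:,None],p["K"],np.array(p["dist_coeffs"],float))[:,0]
    P=(np.c_[n,np.ones(len(n))]*Z[k][:,None])@T[:3,:3].T+T[:3,3]
    P=P[(P[:,2]>.125)&(P[:,2]<.16)]
    a=np.array([np.cos(.4),-np.sin(.4)]);l=np.array([np.sin(.4),np.cos(.4)])
    t=P[:,:2]@a;s=P[:,:2]@l
    print(len(P),"along",np.percentile(t,[1,50,99]),"lat",np.percentile(s,[2,50,98]),"z98",np.percentile(P[:,2],98))
    print("expected along/lat of (.433,-.411):",np.array([.433,-.411])@a,np.array([.433,-.411])@l)
print(plan([(.4238,-.4071,.30,np.pi/2-.4)],o))
E
```

```text
[ 0.36564113 -0.30956655  0.34999699] 12.9833 [-0.86 -0.27  2.   -0.    1.41 -2.02]
[[np.float64(-0.0922), np.float64(-0.0666), np.float64(0.0496), np.float64(-0.007)]]
```

apply_moves:
  plan:
    - [0.055,-0.034,-0.024,0,-0.007]
    - [0.055,-0.068,-0.048,0,-0.007]
    - [0.055,-0.092,-0.067,0.01,-0.007]
    - [0.055,-0.092,-0.067,0.02,-0.007]
    - [0.055,-0.092,-0.067,0.02,-0.007]

```text
t: 13.6
tool_pos: [0.4229, -0.4047, 0.3298]
tool_rot: [-0.63, -3.074, -0.005]
contact_force: [-1.0, 0.8, -1.7]
opening: 0.0546
grip_force: 0.0
```

```bash
cat > hd.py <<'E'
from h import *
o,p,T=look(["handle"],"d2")
r=eyes.outline_of("handle",p)
if r:
    m=r[0]["region"]; print(r[0]["confidence"],r[0]["box"])
    v,u=np.nonzero(m);Z=p["range_z"][v,u];k=Z>0
    n=cv2.undistortPoints(np.c_[u[k],v[k]].astype(float)[:,None],p["K"],np.array(p["dist_coeffs"],float))[:,0]
    P=(np.c_[n,np.ones(len(n))]*Z[k][:,None])@T[:3,:3].T+T[:3,3]
    P=P[(P[:,2]>.125)&(P[:,2]<.16)]
    a=np.array([np.cos(.4),-np.sin(.4)]);l=np.array([np.sin(.4),np.cos(.4)])
    t=P[:,:2]@a;s=P[:,:2]@l
    print(len(P),"along",np.percentile(t,[1,50,99]),"lat",np.percentile(s,[2,50,98]),"z98",np.percentile(P[:,2],98))
    print("slope",np.polyfit(t,s,1)[0])
    print("expected along/lat of (.433,-.411):",np.array([.433,-.411])@a,np.array([.433,-.411])@l)
print(plan([(.4238,-.4071,.29,np.pi/2-.4)],o))
E
python3 hd.py
```

```text
handle 0.61 [317.9 317.5] [ 0.433 -0.41   0.143]
[ 0.4229061  -0.40471859  0.32980791] 13.6 [-0.89  0.02  1.78  0.    1.35 -2.06]
0.89 [299.0, 248.4, 339.8, 383.1]
4118 along [0.52676603 0.55679252 0.59445611] lat [-0.21688487 -0.20896611 -0.20092005] z98 0.14405613872384523
slope 0.001724189376791088
expected along/lat of (.433,-.411): 0.5588703490921046 -0.2099379263155401
[[np.float64(-0.0019), np.float64(-0.0019), np.float64(0.0398), np.float64(-0.004)]]
```

apply_moves:
  plan:
    - [0.055,-0.002,-0.001,0.02,0]
    - [0.055,-0.002,-0.001,0.035,0]
    - [0.055,-0.002,-0.001,0.04,0]
    - [0.055,-0.002,-0.001,0.04,0]
    - [0.0,-0.002,-0.001,0.04,0]
    - [0.0,-0.002,-0.001,0.04,0]
    - [0.0,-0.002,-0.001,0.04,0]
    - [0.0,-0.002,-0.001,0.04,0]
    - [0.0,-0.002,-0.001,0.04,0]
    - [0.0,-0.002,-0.001,0.04,0]
  newtons: 50

```text
t: 14.58
tool_pos: [0.4256, -0.407, 0.2935]
tool_rot: [0.63, 3.076, 0.003]
contact_force: [2.3, 4.4, 2.5]
opening: 0.0154
grip_force: 48.7
```

```bash
python3 - <<'E'
from h import *
o=telemetry.get_obs();print(o)
M=R.from_rotvec(o["tool_rot"]).as_matrix();print(np.arctan2(-M[1,0],-M[0,0]))
# tool-frame circle: drum th, handle (y,z)=.045*(-cos,-sin); tool y=mixer y, tool z=-world z
for a,b in [(0,45),(45,90),(90,135),(135,180),(180,225),(225,270),(270,315),(315,360)]:
    t0=np.radians(a);rows=[]
    for t in np.radians(np.linspace(a,b,10))[1:]:
        rows.append([0,0,round(float(-.045*(np.cos(t)-np.cos(t0))),4),round(float(.045*(np.sin(t)-np.sin(t0))),4),0])
    print(a,rows)
E
```

```text
{'t': 14.5833, 'q': array([-0.8899125 ,  0.06111302,  1.79587772,  0.00242652,  1.28431302,
       -2.05764864]), 'dq': array([ 5.96977171e-04,  1.91377184e-05,  3.68701948e-04,  1.80192385e-04,
        2.64175173e-05, -1.59888617e-03]), 'effort': array([-2.88493685e+00, -3.60220349e+01, -3.44157171e+01, -1.14505135e+00,
       -6.44447152e-01,  3.08582978e-02]), 'tool_pos': array([ 0.4255567 , -0.4070307 ,  0.29351997]), 'tool_rot': array([6.29561776e-01, 3.07612737e+00, 2.53406366e-03]), 'contact_force': array([2.29522252, 4.39549839, 2.53647334]), 'wrist_torque': array([ 0.78364967, -0.36558799,  0.01344517]), 'grip_force': 48.68575394153595, 'opening': 0.015371048740085354}
-0.4037468322418844
0 [[0, 0, 0.0002, 0.0039, 0], [0, 0, 0.0007, 0.0078, 0], [0, 0, 0.0015, 0.0116, 0], [0, 0, 0.0027, 0.0154, 0], [0, 0, 0.0042, 0.019, 0], [0, 0, 0.006, 0.0225, 0], [0, 0, 0.0081, 0.0258, 0], [0, 0, 0.0105, 0.0289, 0], [0, 0, 0.0132, 0.0318, 0]]
45 [[0, 0, 0.0029, 0.0027, 0], [0, 0, 0.006, 0.005, 0], [0, 0, 0.0093, 0.0072, 0], [0, 0, 0.0128, 0.009, 0], [0, 0, 0.0164, 0.0105, 0], [0, 0, 0.0202
[... 930 characters left out ...]
 -0.0093, -0.0072, 0], [0, 0, -0.0128, -0.009, 0], [0, 0, -0.0164, -0.0105, 0], [0, 0, -0.0202, -0.0116, 0], [0, 0, -0.024, -0.0125, 0], [0, 0, -0.0279, -0.013, 0], [0, 0, -0.0318, -0.0132, 0]]
270 [[0, 0, -0.0039, 0.0002, 0], [0, 0, -0.0078, 0.0007, 0], [0, 0, -0.0116, 0.0015, 0], [0, 0, -0.0154, 0.0027, 0], [0, 0, -0.019, 0.0042, 0], [0, 0, -0.0225, 0.006, 0], [0, 0, -0.0258, 0.0081, 0], [0, 0, -0.0289, 0.0105, 0], [0, 0, -0.0318, 0.0132, 0]]
315 [[0, 0, -0.0027, 0.0029, 0], [0, 0, -0.005, 0.006, 0], [0, 0, -0.0072, 0.0093, 0], [0, 0, -0.009, 0.0128, 0], [0, 0, -0.0105, 0.0164, 0], [0, 0, -0.0116, 0.0202, 0], [0, 0, -0.0125, 0.024, 0], [0, 0, -0.013, 0.0279, 0], [0, 0, -0.0132, 0.0318, 0]]
```

apply_moves:
  plan:
    - [0,0,0,-0.003,0]
    - [0,0,0,-0.003,0]
    - [0,0,0,-0.003,0]

```text
t: 14.83
tool_pos: [0.4255, -0.407, 0.2957]
tool_rot: [0.63, 3.076, 0.003]
contact_force: [3.9, 4.1, -0.9]
opening: 0.0152
grip_force: 49.5
```

apply_moves:
  plan:
    - [0,0,0.0002,0.003,0]
    - [0,0,0.0006,0.006,0]
    - [0,0,0.001,0.009,0]
    - [0,0,0.0015,0.0117,0]

```text
t: 15.17
tool_pos: [0.426, -0.4059, 0.2843]
tool_rot: [0.63, 3.076, 0.001]
contact_force: [2.9, 5.5, 3.4]
opening: 0.0157
grip_force: 49.9
```

apply_moves:
  plan:
    - [0,0,0.001,0.0028,0]
    - [0,0,0.0021,0.0055,0]
    - [0,0,0.0033,0.0082,0]
    - [0,0,0.0045,0.0109,0]

```text
t: 15.5
tool_pos: [0.4276, -0.402, 0.2733]
tool_rot: [0.63, 3.076, -0.001]
contact_force: [2.1, 4.0, 4.7]
opening: 0.0154
grip_force: 50.0
```

apply_moves:
  plan:
    - [0,0,0.0016,0.0025,0]
    - [0,0,0.0034,0.0049,0]
    - [0,0,0.0052,0.0072,0]
    - [0,0,0.0071,0.0093,0]

```text
t: 15.83
tool_pos: [0.4303, -0.3957, 0.2638]
tool_rot: [0.63, 3.077, -0.002]
contact_force: [2.9, 0.8, 4.5]
opening: 0.0151
grip_force: 49.9
```

apply_moves:
  plan:
    - [0,0,0.0022,0.002,0]
    - [0,0,0.0045,0.0039,0]
    - [0,0,0.0069,0.0056,0]
    - [0,0,0.0093,0.0072,0]

```text
t: 16.17
tool_pos: [0.4338, -0.3872, 0.2562]
tool_rot: [0.63, 3.077, -0.003]
contact_force: [3.9, -4.0, -0.4]
opening: 0.0153
grip_force: 49.7
```

apply_moves:
  plan:
    - [0,0,0.0026,0.0013,0]
    - [0,0,0.0053,0.0025,0]
    - [0,0,0.0081,0.0036,0]
    - [0,0,0.0109,0.0045,0]

```text
t: 16.5
tool_pos: [0.438, -0.3772, 0.2512]
tool_rot: [0.63, 3.077, -0.003]
contact_force: [5.2, -4.2, -1.3]
opening: 0.0152
grip_force: 49.5
```

apply_moves:
  plan:
    - [0,0,0.0029,0.0006,0]
    - [0,0,0.0058,0.001,0]
    - [0,0,0.0088,0.0013,0]
    - [0,0,0.0117,0.0015,0]

```text
t: 16.83
tool_pos: [0.4426, -0.3662, 0.2492]
tool_rot: [0.631, 3.077, -0.002]
contact_force: [6.1, -4.4, -2.1]
opening: 0.0151
grip_force: 49.4
```

apply_moves:
  plan:
    - [0,0,0.003,-0.0002,0]
    - [0,0,0.0059,-0.0005,0]
    - [0,0,0.0088,-0.001,0]
    - [0,0,0.0117,-0.0015,0]

```text
t: 17.17
tool_pos: [0.4472, -0.3553, 0.2504]
tool_rot: [0.631, 3.077, -0.001]
contact_force: [6.3, -4.8, -3.7]
opening: 0.0151
grip_force: 49.3
```

apply_moves:
  plan:
    - [0,0,0.0028,-0.0009,0]
    - [0,0,0.0056,-0.002,0]
    - [0,0,0.0083,-0.0032,0]
    - [0,0,0.0109,-0.0045,0]

```text
t: 17.5
tool_pos: [0.4516, -0.3451, 0.2548]
tool_rot: [0.631, 3.077, -0.0]
contact_force: [7.1, -3.8, -4.0]
opening: 0.0154
grip_force: 49.3
```

apply_moves:
  plan:
    - [0,0,0.0025,-0.0016,0]
    - [0,0,0.0049,-0.0033,0]
    - [0,0,0.0071,-0.0052,0]
    - [0,0,0.0093,-0.0072,0]

```text
t: 17.83
tool_pos: [0.4553, -0.3364, 0.2619]
tool_rot: [0.63, 3.077, 0.001]
contact_force: [8.0, -2.4, -4.1]
opening: 0.0151
grip_force: 49.2
```

apply_moves:
  plan:
    - [0,0,0.002,-0.0022,0]
    - [0,0,0.0038,-0.0045,0]
    - [0,0,0.0056,-0.0069,0]
    - [0,0,0.0071,-0.0093,0]

```text
t: 18.17
tool_pos: [0.4581, -0.3297, 0.2712]
tool_rot: [0.63, 3.077, 0.001]
contact_force: [7.6, -2.6, -5.3]
opening: 0.0152
grip_force: 49.2
```

apply_moves:
  plan:
    - [0,0,0.0013,-0.0026,0]
    - [0,0,0.0025,-0.0053,0]
    - [0,0,0.0036,-0.0081,0]
    - [0,0,0.0045,-0.0109,0]

```text
t: 18.5
tool_pos: [0.4599, -0.3255, 0.282]
tool_rot: [0.63, 3.077, 0.002]
contact_force: [8.5, -1.6, -5.1]
opening: 0.0152
grip_force: 49.3
```

apply_moves:
  plan:
    - [0,0,0.0005,-0.0029,0]
    - [0,0,0.001,-0.0058,0]
    - [0,0,0.0013,-0.0088,0]
    - [0,0,0.0015,-0.0117,0]

```text
t: 18.83
tool_pos: [0.4605, -0.3241, 0.2937]
tool_rot: [0.63, 3.077, 0.003]
contact_force: [8.3, -1.4, -5.0]
opening: 0.0151
grip_force: 49.3
```

apply_moves:
  plan:
    - [0,0,-0.0002,-0.003,0]
    - [0,0,-0.0006,-0.006,0]
    - [0,0,-0.001,-0.009,0]
    - [0,0,-0.0015,-0.0117,0]

```text
t: 19.17
tool_pos: [0.46, -0.3254, 0.3054]
tool_rot: [0.63, 3.077, 0.003]
contact_force: [7.8, -1.2, -5.4]
opening: 0.0155
grip_force: 49.3
```

apply_moves:
  plan:
    - [0,0,-0.001,-0.0028,0]
    - [0,0,-0.0021,-0.0055,0]
    - [0,0,-0.0033,-0.0082,0]
    - [0,0,-0.0045,-0.0109,0]

```text
t: 19.5
tool_pos: [0.4583, -0.3295, 0.3162]
tool_rot: [0.63, 3.077, 0.004]
contact_force: [8.9, 0.5, -3.5]
opening: 0.0152
grip_force: 49.3
```

apply_moves:
  plan:
    - [0,0,-0.0016,-0.0025,0]
    - [0,0,-0.0034,-0.0049,0]
    - [0,0,-0.0052,-0.0072,0]
    - [0,0,-0.0071,-0.0093,0]

```text
t: 19.83
tool_pos: [0.4556, -0.336, 0.3255]
tool_rot: [0.63, 3.077, 0.005]
contact_force: [8.7, 0.1, -4.2]
opening: 0.0155
grip_force: 49.3
```

apply_moves:
  plan:
    - [0,0,-0.0022,-0.002,0]
    - [0,0,-0.0045,-0.0039,0]
    - [0,0,-0.0069,-0.0056,0]
    - [0,0,-0.0093,-0.0072,0]

```text
t: 20.17
tool_pos: [0.452, -0.3445, 0.3327]
tool_rot: [0.63, 3.077, 0.005]
contact_force: [9.6, 1.4, -3.6]
opening: 0.0151
grip_force: 49.4
```

apply_moves:
  plan:
    - [0,0,-0.0026,-0.0013,0]
    - [0,0,-0.0053,-0.0025,0]
    - [0,0,-0.0081,-0.0036,0]
    - [0,0,-0.0109,-0.0045,0]

```text
t: 20.5
tool_pos: [0.4478, -0.3544, 0.3374]
tool_rot: [0.629, 3.077, 0.006]
contact_force: [9.7, 3.1, -2.8]
opening: 0.0156
grip_force: 49.4
```

apply_moves:
  plan:
    - [0,0,-0.0029,-0.0006,0]
    - [0,0,-0.0058,-0.001,0]
    - [0,0,-0.0088,-0.0013,0]
    - [0,0,-0.0117,-0.0015,0]

```text
t: 20.83
tool_pos: [0.4432, -0.3652, 0.3391]
tool_rot: [0.629, 3.076, 0.006]
contact_force: [7.5, 1.7, -1.9]
opening: 0.0152
grip_force: 49.5
```

apply_moves:
  plan:
    - [0,0,-0.003,0.0002,0]
    - [0,0,-0.0059,0.0005,0]
    - [0,0,-0.0088,0.001,0]
    - [0,0,-0.0117,0.0015,0]

```text
t: 21.17
tool_pos: [0.4386, -0.3759, 0.3378]
tool_rot: [0.629, 3.076, 0.006]
contact_force: [9.1, 2.6, -1.9]
opening: 0.0152
grip_force: 49.6
```

apply_moves:
  plan:
    - [0,0,-0.0028,0.0009,0]
    - [0,0,-0.0056,0.002,0]
    - [0,0,-0.0083,0.0032,0]
    - [0,0,-0.0109,0.0045,0]

```text
t: 21.5
tool_pos: [0.4344, -0.386, 0.3334]
tool_rot: [0.629, 3.076, 0.006]
contact_force: [8.2, 2.8, -0.2]
opening: 0.0149
grip_force: 49.7
```

apply_moves:
  plan:
    - [0,0,-0.0025,0.0016,0]
    - [0,0,-0.0049,0.0033,0]
    - [0,0,-0.0071,0.0052,0]
    - [0,0,-0.0093,0.0072,0]

```text
t: 21.83
tool_pos: [0.4308, -0.3946, 0.3264]
tool_rot: [0.629, 3.076, 0.005]
contact_force: [8.1, 2.1, 0.8]
opening: 0.0152
grip_force: 49.7
```

apply_moves:
  plan:
    - [0,0,-0.002,0.0022,0]
    - [0,0,-0.0038,0.0045,0]
    - [0,0,-0.0056,0.0069,0]
    - [0,0,-0.0071,0.0093,0]

```text
t: 22.17
tool_pos: [0.4279, -0.4012, 0.3173]
tool_rot: [0.63, 3.076, 0.004]
contact_force: [7.5, 1.9, 2.6]
opening: 0.0155
grip_force: 49.8
```

apply_moves:
  plan:
    - [0,0,-0.0013,0.0026,0]
    - [0,0,-0.0025,0.0053,0]
    - [0,0,-0.0036,0.0081,0]
    - [0,0,-0.0045,0.0109,0]

```text
t: 22.5
tool_pos: [0.4262, -0.4055, 0.3066]
tool_rot: [0.63, 3.076, 0.004]
contact_force: [6.5, 2.1, 1.8]
opening: 0.0152
grip_force: 49.8
```

apply_moves:
  plan:
    - [0,0,-0.0005,0.0029,0]
    - [0,0,-0.001,0.0058,0]
    - [0,0,-0.0013,0.0088,0]
    - [0,0,-0.0015,0.0117,0]

```text
t: 22.83
tool_pos: [0.4255, -0.407, 0.2951]
tool_rot: [0.63, 3.076, 0.002]
contact_force: [5.8, 2.4, 2.8]
opening: 0.0152
grip_force: 49.9
```

apply_moves:
  plan:
    - [0,0,0.0002,0.003,0]
    - [0,0,0.0006,0.006,0]
    - [0,0,0.001,0.009,0]
    - [0,0,0.0015,0.0117,0]

```text
t: 23.17
tool_pos: [0.426, -0.4057, 0.2836]
tool_rot: [0.63, 3.076, 0.001]
contact_force: [5.4, 2.0, 3.4]
opening: 0.015
grip_force: 49.9
```

apply_moves:
  plan:
    - [0,0,0.001,0.0028,0]
    - [0,0,0.0021,0.0055,0]
    - [0,0,0.0033,0.0082,0]
    - [0,0,0.0045,0.0109,0]

```text
t: 23.5
tool_pos: [0.4277, -0.4018, 0.2729]
tool_rot: [0.63, 3.076, -0.0]
contact_force: [5.1, 0.5, 3.6]
opening: 0.0151
grip_force: 50.0
```

apply_moves:
  plan:
    - [0,0,0.0016,0.0025,0]
    - [0,0,0.0034,0.0049,0]
    - [0,0,0.0052,0.0072,0]
    - [0,0,0.0071,0.0093,0]

```text
t: 23.83
tool_pos: [0.4303, -0.3955, 0.2635]
tool_rot: [0.63, 3.077, -0.002]
contact_force: [4.7, -1.8, 2.5]
opening: 0.0153
grip_force: 49.9
```

```bash
cat > fit.py <<'E'
import numpy as np
from scipy.optimize import least_squares
D=np.array([[.426,-.4059,.2843,2.9,5.5,3.4],[.4276,-.402,.2733,2.1,4,4.7],[.4303,-.3957,.2638,2.9,.8,4.5],[.4338,-.3872,.2562,3.9,-4,-.4],[.438,-.3772,.2512,5.2,-4.2,-1.3],[.4426,-.3662,.2492,6.1,-4.4,-2.1],[.4472,-.3553,.2504,6.3,-4.8,-3.7],[.4516,-.3451,.2548,7.1,-3.8,-4],[.4553,-.3364,.2619,8,-2.4,-4.1],[.4581,-.3297,.2712,7.6,-2.6,-5.3],[.4599,-.3255,.282,8.5,-1.6,-5.1],[.4605,-.3241,.2937,8.3,-1.4,-5],
[.46,-.3254,.3054,7.8,-1.2,-5.4],[.4583,-.3295,.3162,8.9,.5,-3.5],[.4556,-.336,.3255,8.7,.1,-4.2],[.452,-.3445,.3327,9.6,1.4,-3.6],[.4478,-.3544,.3374,9.7,3.1,-2.8],[.4432,-.3652,.3391,7.5,1.7,-1.9],[.4386,-.3759,.3378,9.1,2.6,-1.9],[.4344,-.386,.3334,8.2,2.8,-.2],[.4308,-.3946,.3264,8.1,2.1,.8],[.4279,-.4012,.3173,7.5,1.9,2.6],[.4262,-.4055,.3066,6.5,2.1,1.8],[.4255,-.407,.2951,5.8,2.4,2.8],[.426,-.4057,.2836,5.4,2,3.4],[.4277,-.4018,.2729,5.1,.5,3.6],[.4303,-.3955,.2635,4.7,-1.8,2.5]])
w,V=np.linalg.eigh(np.cov(D[:,:3].T));n=V[:,0]*np.sign(V[0,0]);yaw=np.arctan2(n[1],n[0])
l=np.array([-np.sin(yaw),np.cos(yaw),0]);l/=np.linalg.norm(l)
y=D[:,:3]@l;z=D[:,2]
s=least_squares(lambda c:np.hypot(y-c[0],z-c[1])-c[2],[y.mean(),z.mean(),.045]).x
print("yaw",yaw,"centre",s[:2],"r",s[2])
th=np.unwrap(np.arctan2(-(z-s[1]),-(y-s[0])))
for yw in (yaw,-.40):
  l2=np.array([-np.sin(yw),np.cos(yw),0]);F=D[:,3:]
  tau=-.045*(F@l2*np.sin(th)-F[:,2]*np.cos(th)); rad=F@l2*-np.cos(th)-F[:,2]*np.sin(th)
  for k0 in (0,3):
    A=np.c_[np.ones(len(th)),np.cos(th),np.sin(th)][k0:];x,r,*_=np.linalg.lstsq(A,tau[k0:],rcond=None)
    # tau=C - a cos(th+d): cos coeff=-a cos d, sin coeff=+a sin d
    a=np.hypot(x[1],x[2]);d=np.arctan2(x[2],-x[1])
    sd=np.std(tau[k0:]-A@x)
    print("C",x[0].round(3),"a",a.round(3),"down at theta deg",np.degrees(np.pi/2-d)%360,"resid",sd.round(3),"phase err",np.degrees(sd*np.sqrt(2/len(A))/a).round(1))
print(np.c_[np.degrees(th),tau*1e3,rad].round(1))
E
python3 fit.py
```

```text
yaw -0.39971904050270396 centre [-0.16424325  0.2941959 ] r 0.04496276356038402
C 0.17 a 0.097 down at theta deg 150.852525942311 resid 0.022 phase err 3.6
C 0.17 a 0.097 down at theta deg 151.18314558534317 resid 0.023 phase err 3.9
C 0.17 a 0.097 down at theta deg 150.88088384090983 resid 0.022 phase err 3.6
C 0.17 a 0.097 down at theta deg 151.20975073544324 resid 0.023 phase err 3.9
[[ 1.270e+01  8.790e+01 -6.800e+00]
 [ 2.780e+01  9.270e+01 -6.200e+00]
 [ 4.280e+01  9.150e+01 -4.400e+00]
 [ 5.810e+01  7.330e+01  1.500e+00]
 [ 7.350e+01  6.290e+01  1.800e+00]
 [ 8.890e+01  7.370e+01  2.100e+00]
 [ 1.041e+02  1.264e+02  3.100e+00]
 [ 1.193e+02  1.169e+02  3.100e+00]
 [ 1.343e+02  9.980e+01  3.600e+00]
 [ 1.494e+02  1.922e+02  3.200e+00]
 [ 1.643e+02  1.986e+02  3.100e+00]
 [ 1.794e+02  2.240e+02  2.000e+00]
 [ 1.944e+02  2.570e+02  5.000e-01]
 [ 2.094e+02  2.239e+02  1.700e+00]
 [ 2.243e+02  2.446e+02 -4.000e-01]
 [ 2.394e+02  2.772e+02 -5.000e-01]
 [ 2.544e+02  3.213e+02 -9.000e-01]
 [ 2.696e+02  2.025e+02 -1.900e+00]
 [ 2.846e+02  2.371e+02 -3.300e+00]
 [ 2.996e+02  2.214e+02 -3.000e+00]
 [ 3.145e+02  1.887e+02 -3.000e+00]
 [ 3.292e+02  2.080e+02 -2.700e+00]
 [ 3.441e+02  1.331e+02 -3.800e+00]
 [ 3.589e+02  1.300e+02 -4.400e+00]
 [ 3.736e+02  1.069e+02 -4.600e+00]
 [ 3.884e+02  9.020e+01 -3.900e+00]
 [ 4.033e+02  7.660e+01 -1.800e+00]]
```

apply_moves:
  plan:
    - [0,0,0.0022,0.002,0]
    - [0,0,0.0045,0.0039,0]
    - [0,0,0.0069,0.0056,0]
    - [0,0,0.0093,0.0072,0]

```text
t: 24.17
tool_pos: [0.4338, -0.3872, 0.2562]
tool_rot: [0.63, 3.077, -0.003]
contact_force: [5.3, -3.7, 0.9]
opening: 0.0154
grip_force: 49.7
```

apply_moves:
  plan:
    - [0,0,0.0026,0.0013,0]
    - [0,0,0.0053,0.0025,0]
    - [0,0,0.0081,0.0036,0]
    - [0,0,0.0109,0.0045,0]

```text
t: 24.5
tool_pos: [0.438, -0.3772, 0.2512]
tool_rot: [0.631, 3.077, -0.003]
contact_force: [5.6, -4.6, -1.5]
opening: 0.0153
grip_force: 49.5
```

apply_moves:
  plan:
    - [0,0,0.0029,0.0006,0]
    - [0,0,0.0058,0.001,0]
    - [0,0,0.0088,0.0013,0]
    - [0,0,0.0117,0.0015,0]

```text
t: 24.83
tool_pos: [0.4426, -0.3663, 0.2492]
tool_rot: [0.631, 3.077, -0.003]
contact_force: [7.3, -5.1, -3.0]
opening: 0.0154
grip_force: 49.4
```

apply_moves:
  plan:
    - [0,0,0.003,-0.0002,0]
    - [0,0,0.0059,-0.0005,0]
    - [0,0,0.0088,-0.001,0]
    - [0,0,0.0117,-0.0015,0]

```text
t: 25.17
tool_pos: [0.4473, -0.3553, 0.2504]
tool_rot: [0.631, 3.077, -0.001]
contact_force: [7.1, -5.3, -4.1]
opening: 0.0153
grip_force: 49.3
```

apply_moves:
  plan:
    - [0,0,0.0028,-0.0009,0]
    - [0,0,0.0056,-0.002,0]
    - [0,0,0.0083,-0.0032,0]
    - [0,0,0.0109,-0.0045,0]

```text
t: 25.5
tool_pos: [0.4516, -0.3451, 0.2548]
tool_rot: [0.631, 3.077, -0.0]
contact_force: [8.7, -3.2, -5.2]
opening: 0.015
grip_force: 49.3
```

apply_moves:
  plan:
    - [0,0,0.0025,-0.0016,0]
    - [0,0,0.0049,-0.0033,0]
    - [0,0,0.0071,-0.0052,0]
    - [0,0,0.0093,-0.0072,0]

```text
t: 25.83
tool_pos: [0.4553, -0.3364, 0.2619]
tool_rot: [0.63, 3.077, 0.001]
contact_force: [8.7, -2.8, -5.2]
opening: 0.0154
grip_force: 49.2
```

apply_moves:
  plan:
    - [0,0,0.002,-0.0022,0]
    - [0,0,0.0038,-0.0045,0]
    - [0,0,0.0056,-0.0069,0]
    - [0,0,0.0071,-0.0093,0]

```text
t: 26.17
tool_pos: [0.4581, -0.3297, 0.2712]
tool_rot: [0.63, 3.077, 0.001]
contact_force: [8.4, -2.3, -4.9]
opening: 0.0152
grip_force: 49.2
```

apply_moves:
  plan:
    - [0,0,0.0003,-0.0006,0]
    - [0,0,0.0003,-0.0006,0]
    - [0,0,0.0003,-0.0006,0]
    - [0,0,0.0003,-0.0006,0]
    - [0,0,0.0003,-0.0006,0]
    - [0,0,0.0003,-0.0006,0]

```text
t: 26.67
tool_pos: [0.4583, -0.3294, 0.2721]
tool_rot: [0.63, 3.077, 0.003]
contact_force: [8.2, -0.1, -2.2]
opening: 0.015
grip_force: 49.4
```

```bash
python3 - <<'E'
s=open('fit.py').read()
s=s.replace("[.4303,-.3955,.2635,4.7,-1.8,2.5]])","[.4303,-.3955,.2635,4.7,-1.8,2.5],[.4338,-.3872,.2562,5.3,-3.7,.9],[.438,-.3772,.2512,5.6,-4.6,-1.5],[.4426,-.3663,.2492,7.3,-5.1,-3],[.4473,-.3553,.2504,7.1,-5.3,-4.1],[.4516,-.3451,.2548,8.7,-3.2,-5.2],[.4553,-.3364,.2619,8.7,-2.8,-5.2],[.4581,-.3297,.2712,8.4,-2.3,-4.9]])")
s=s.rsplit("print(np.c_",1)[0]
s+="""
p=np.array([.4583,-.3294,.2721]);print("now",np.degrees(np.arctan2(-(p[2]-s[1]),-(p@l-s[0]))))
# every window of 24 consecutive readings = one whole turn
for i in range(0,len(th)-23,3):
    A=np.c_[np.ones(24),np.cos(th[i:i+24]),np.sin(th[i:i+24])];x=np.linalg.lstsq(A,tau[i:i+24],rcond=None)[0];print(i,x[0].round(3),np.hypot(x[1],x[2]).round(3),np.degrees(np.pi/2-np.arctan2(x[2],-x[1])))
"""
open('fit2.py','w').write(s)
E
python3 fit2.py
```

```text
yaw -0.39975246806399195 centre [-0.16418972  0.2941817 ] r 0.04497397774502419
C 0.17 a 0.097 down at theta deg 151.04987987160422 resid 0.021 phase err 3.1
C 0.17 a 0.097 down at theta deg 151.32121551218813 resid 0.022 phase err 3.3
C 0.17 a 0.097 down at theta deg 151.07724505083686 resid 0.021 phase err 3.1
C 0.17 a 0.097 down at theta deg 151.34670558517143 resid 0.022 phase err 3.3
now 150.5610077489958
0 0.17 0.097 150.76678694564686
3 0.17 0.097 151.2175596353531
6 0.171 0.096 150.98124715364378
9 0.172 0.096 149.64294254345586
```

```bash
python3 -c "
from h import *
o=telemetry.get_obs();print(o['tool_pos'],o['grip_force'],np.abs(o['dq']).max(),o['t']);print(ctrl.finish_job())"
```

```text
[ 0.45829388 -0.3293758   0.27208684] 49.43687081336975 0.0012397627351004783 26.6667
the job is handed in; nothing more can be done
None
```

The job is handed in at 26.7 s: the pin lies in the free bay beside the spare, ball ends the same way, and I'm still gripping the handle with the drum held at about 151°. That is where the force fit (about ±3°, allowed 18°) puts the heavy side straight down, and the hand-in call gave no verdict.

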